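# Ready the sugar jar: funnel in the neck, heaviest tin in hand

### The job

I want to refill the sugar jar from the fullest tin: set the steel funnel upright into the neck of the glass jar, fully down so that its cone sits on the rim, and let go of it, leaving the jar standing where it is. Then find by feel which of the three identical closed sugar tins is the heaviest and finish while holding it up for me in the gripper, upright and still, about 15 cm clear of the counter, with the other two tins standing upright on the counter. Do not tip the tins or the jar, and leave the mixing bowl, measuring cup, whisk and tart tins alone.

Things in the scene. Friction and masses are not known exactly. Their poses are not given: they have to be found in the camera images.
- tin_a: one of three identical closed sugar tins, cream with a flush dark red lid: square, 66 x 66 mm and 120 mm tall, rigid painted steel, smooth-sided; origin at the centre of its underside, z up, x and y along its sides (turning it by 90 degrees changes nothing). The tins differ only in what is shut inside: 0.16 to 0.61 kg in all, the heaviest at least 0.17 kg more than the next; the contents can shift about 2 mm inside. Which of the three is heaviest differs every time.
- tin_b: another of the three sugar tins, same size, same origin and axes as tin_a
- tin_c: another of the three sugar tins, same size, same origin and axes as tin_a
- funnel: wide-neck stainless jar funnel, 90 g, round and open at both ends, standing at first on its spout on the counter; 64 mm tall; origin at the centre of the spout's lower end, z up. Outer diameters: spout 36 mm at its lower end, tapering to 41 mm 26 mm higher, then a cone widening to 66 mm at height 40 mm, then an upright collar 66 mm across from height 40 to 64 mm with a small rolled rim (it looks 68 mm across at the very top): grip it across the collar. Wall 2 mm
- jar: loose greenish glass storage jar, empty, 0.55 kg, 130 mm tall, with a steel band round the neck; origin at the centre of its underside, z up. Body 90 mm across up to 88 mm, shoulder up to 106 mm, neck 55 mm across outside and 45 mm inside from 106 to 130 mm
- jar_mouth (a point): the centre of the jar's mouth, level with its rim, 130 mm above the jar's underside, z up. With the funnel fully down its cone rests on the rim and the spout's lower end lies about 28 mm below this point
- counter: the fixed marble counter top; its upper surface is z = 0
- bowl: glass mixing bowl, 184 mm across, 85 mm high, beyond the work area; origin at the centre of its underside. Leave it alone
- measuring_cup: blue plastic measuring cup, 92 mm across, 85 mm high, with a handle on its +y side; origin at the centre of its underside. Leave it alone
- whisk: stainless balloon whisk lying down, about 300 mm long, 60 mm across the balloon; origin on the counter below it, about 50 mm from the balloon's middle, handle to its -x. Leave it alone
- tart_tin_near: fluted tart tin, 110 mm across, 24 mm high; origin at the centre of its underside. Leave it alone
- tart_tin_far: second fluted tart tin, same size. Leave it alone
Not all that is in view belongs to the job. There is more than one size of the funnel; the one meant has the size given above.

How it is judged:
By the outcome, as a careful person would: the job done as asked, in the order asked, and still so for the second after the job is handed in, while the arm keeps its last pose, push and grip.
It also fails if it takes over 72 s, if anything falls off the work surface, if the arm or the gripper's body presses on something with over 40 N, if the wrist force passes 120 N, or if a joint passes its speed limit or range.

### The arm

A 6-joint arm with a two-finger parallel gripper is mounted at the origin on the work surface. World frame = base frame: x ahead of the robot, y to its left, z up, the work surface at z = 0. Lengths are in m, angles in rad, forces in N, time in s.
With the tool pointing down it reaches from about 0.35 to 0.85 m from the base axis. Payload 8.1 kg.
Tool frame: the origin (TCP) lies midway between the tips of the shut fingers; the grasp point (between the pads) lies 19 mm behind it; z points along the fingers, y is the direction in which the jaws open and shut (so a half turn about z gives the same grasp; the last joint's range is limited). The gripper opens to 93 mm and grips with 3 to 60 N. Pads are 15 mm wide; open, the fingers measure 128 mm over their backs; the gripper's body (75 mm by 188 mm) begins 65 mm behind the grasp point.
Start: joints at [-1.415, 0.13, 1.488, -0, 1.523, -0.085], TCP at [0.143, -0.583, 0.219] pointing down, gripper open.
Joint ranges: [-2.96, 2.96], [-0.89, 2.26], [0.02, 2.5], [-1.34, 4.48], [0, 2.73], [-2.66, 2.66]. Speed limits (rad/s): [2.39, 2.39, 2.79, 3.14, 3.14, 3.14].

### API

Orientations are given as a rotation vector (axis times angle).
In Python, from plant import robot gives the robot as it stands. The module is installed in compiled form; this text tells all that it offers.
- The arm moves only by the shell command python3 -m pendant 'ROWS' [FORCE]. ROWS is JSON, a list of rows, each an object with "translation": the shift along the tool's x, y, z in mm, a list of three; "twist": the turn, a rotation vector about the tool's x, y, z in rad, a list of three; "grip": the opening, from -1 (shut) to 1 (fully open). A call has exactly 10 rows; each row shifts and turns the pose as measured when the row begins, along the tool's axes as they then stand; what a row does not reach is not made up. A row lasts 1/10 s, in which the tool goes at most 50 mm and 8.59 degrees, less where a joint would pass 70% of its speed; a pose out of reach is approached as far as the arm can. A call is refused whole if a number of a shift passes 50 or a number of a turn 0.15, either way. A call with a gripper value outside its range is refused whole. The fingers move at their own pace and stop on an object; FORCE is the grip in N (left out, the last holds). Time passes only in rows, so rows that do not move let the fingers close, or fill a call up. It gives the time, the measured TCP pose, the force and the opening at its end, in the units of the state.
- robot.read_state(): the state, without advancing time (a new reading comes with each control period).
- robot.read_camera(name): name is "scene" or "side" or "wrist"; returns (picture, depth): 420x560x3 uint8, red, green, blue; 420x560 float32, m along the optical axis (not along the pixel's ray), 0 where there is no reading.
- robot.camera_info(name): a dict with "vertical_fov" (degrees; the focal length in pixels is half the picture's height over the tangent of half this angle, whatever the lens; pixels are square), "cx", "cy" (the principal point, pixels), "cam_to_world" (4x4, takes a point from camera to world coordinates). Camera axes: x right, y up, looking along -z (the intrinsics and any distortion apply to the point x, -y, -z); pixel columns grow to the right and rows downward; lengths in m; the calibration is good to about 2 mm. A picture is of the moment at which its call begins: read the wrist's pose just before it. camera_info takes no time and is no camera call; for the wrist camera it gives the pose at the moment of the call.
- robot.close_job(): hands the job in, once; it reports no verdict.
The state is a dict: "t": time; "q": joint angles; "dq": joint speeds; "joint_torque": joint torques, N m; "tool_pos": TCP position; "orientation": TCP orientation; "force": force on the tool from outside, world axes, zero at the start; "wrist_torque": the same for the moment, N m; "opening": finger opening in m.
Only numpy, scipy, OpenCV 4.12 (cv2) and the standard library are available. Lean on these libraries where they do the work, as an engineer would, in place of code of your own. Each camera call takes 0.05 s, during which the arm holds its last target. There are 200 camera calls.

## Working session

There is one attempt and no reset: what is moved stays moved. The work goes in short steps, Python scripts to look and compute and a shell command to move; the robot and the scene stay as the last step left them, time stands still between calls to the robot, and variables do not carry over. Pictures are saved under pics/ and viewed, about 8 in all and at most 12, crops included, and the job is handed in when it is done.

```bash
mkdir -p pics; cat > h.py <<'E'
import numpy as np,cv2
from plant import robot
from scipy.spatial.transform import Rotation as R
def snap(n,f):
    i=robot.camera_info(n); p,d=robot.read_camera(n)
    cv2.imwrite(f'pics/{f}.png',p[:,:,::-1]); np.savez(f'pics/{f}.npz',p=p,d=d,T=i['cam_to_world'],c=[i['cx'],i['cy'],i['vertical_fov']])
    return i,p,d
def load(f):
    z=np.load(f'pics/{f}.npz'); return z['p'],z['d'],z['T'],z['c']
def cloud(f):
    p,d,T,c=load(f); h,w=d.shape; F=h/2/np.tan(np.radians(c[2])/2)
    v,u=np.mgrid[:h,:w]
    P=np.stack([(u-c[0])/F*d,-(v-c[1])/F*d,-d,np.ones_like(d)],-1)@np.array(T).T
    P=P[...,:3]; P[d==0]=np.nan; return P
def totool(target):
    s=robot.read_state(); Rm=R.from_rotvec(s['orientation']).as_matrix()
    return (Rm.T@(np.array(target)-s['tool_pos'])*1000).round(1)
E
python3 - <<'E'
from h import *
for n in ['scene','side']:
    i,p,d=snap(n,n+'0'); print({k:(np.round(v,3).tolist() if k=='cam_to_world' else v) for k,v in i.items()})
s=robot.read_state(); print({k:np.round(v,3).tolist() for k,v in s.items()})
print(R.from_rotvec(s['orientation']).as_matrix().round(3))
E
```

```text
{'vertical_fov': 52.4027188553239, 'cx': 281.4970712359777, 'cy': 212.20564432199475, 'cam_to_world': [[0.844, -0.34, 0.414, 1.274], [0.536, 0.521, -0.664, -1.117], [0.01, 0.783, 0.622, 1.133], [0.0, 0.0, 0.0, 1.0]]}
{'vertical_fov': 51.84887659854437, 'cx': 278.9306855279893, 'cy': 209.33980302406042, 'cam_to_world': [[0.988, 0.108, -0.107, 0.43], [-0.151, 0.706, -0.692, -1.012], [0.001, 0.7, 0.714, 1.13], [0.0, 0.0, 0.0, 1.0]]}
{'t': 0.1, 'q': [-1.415, 0.131, 1.489, 0.0, 1.523, -0.085], 'dq': [-0.0, -0.002, -0.001, 0.001, -0.0, -0.0], 'joint_torque': [0.0, -56.134, -49.309, 0.077, 0.029, -0.0], 'tool_pos': [0.143, -0.582, 0.218], 'orientation': [-3.117, -0.377, 0.0], 'force': [-0.366, -0.339, -0.969], 'wrist_torque': [-0.034, 0.066, 0.038], 'opening': 0.093}
[[ 0.971  0.238 -0.   ]
 [ 0.238 -0.971  0.002]
 [ 0.    -0.002 -1.   ]]
```

View pics/scene0.png

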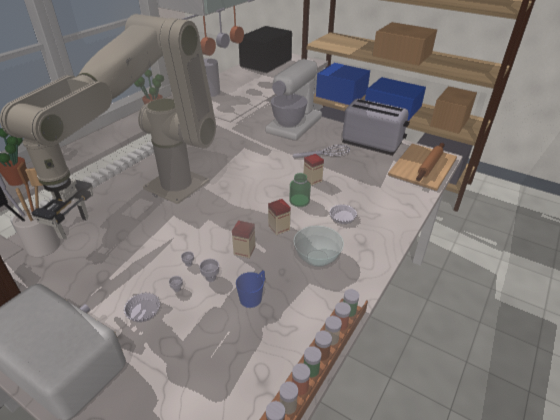

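View pics/side0.png

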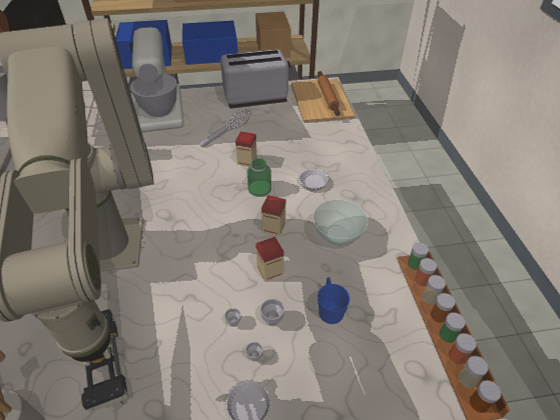

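The scene picture shows tins at (244,238), (279,216) and (314,168), the jar at (300,190), and the bowl and cup on the right. Funnel candidates in the side picture are a large one at (272,313) and small ones at (233,317) and (254,352). The tart tin at (248,402) could also be mistaken for one. I'll measure all of them.

```bash
python3 - <<'E'
from h import *
import scipy.ndimage as nd
A=cloud('side0');B=cloud('scene0')
for nm,P in [('side',A),('scene',B)]:
    z=P[...,2]; m=(z>0.02)&(z<0.16)&(P[...,0]>0.2)&(P[...,0]<0.9)&(abs(P[...,1])<0.55)
    l,n=nd.label(m)
    for k in range(1,n+1):
        q=P[l==k]
        if len(q)<60: continue
        zt=np.nanpercentile(q[:,2],98); t=q[q[:,2]>zt-0.008]
        r=cv2.minAreaRect(t[:,:2].astype(np.float32))
        vu=np.argwhere(l==k).mean(0)[::-1].round()
        print(nm,vu,len(q),'zt',zt.round(3),'rect c',np.round(r[0],3),'size',np.round(r[1],3),'ang',round(r[2],1))
im=cv2.imread('pics/side0.png')[220:380,190:350]; cv2.imwrite('pics/c1.png',cv2.resize(im,None,fx=3.6,fy=3.6,interpolation=2))
E
```

```text
side [210. 138.] 61 zt 0.034 rect c [0.376 0.535] size [0.065 0.019] ang 33.1
side [253. 163.] 1267 zt 0.13 rect c [0.516 0.292] size [0.072 0.241] ang 8.4
side [273. 213.] 744 zt 0.124 rect c [ 0.565 -0.004] size [0.07  0.066] ang 62.9
side [340. 219.] 1472 zt 0.087 rect c [ 0.779 -0.07 ] size [0.183 0.18 ] ang 88.7
side [269. 257.] 874 zt 0.124 rect c [ 0.527 -0.187] size [0.066 0.068] ang 15.6
side [332. 300.] 815 zt 0.087 rect c [ 0.686 -0.363] size [0.101 0.09 ] ang 50.0
side [271. 310.] 418 zt 0.067 rect c [ 0.509 -0.365] size [0.067 0.065] ang 82.9
side [232. 315.] 166 zt 0.047 rect c [ 0.396 -0.355] size [0.044 0.045] ang 61.7
side [253. 350.] 186 zt 0.048 rect c [ 0.445 -0.467] size [0.045 0.043] ang 83.0
scene [306. 179.] 966 zt 0.128 rect c [0.525 0.288] size [0.075 0.232] ang 3.8
scene [279. 215.] 597 zt 0.123 rect c [ 0.567 -0.004] size [0.069 0.074] ang 64.6
scene [243. 237.] 649 zt 0.123 rect c [ 0.529 -0.188] size [0.067 0.069] ang 13.3
scene [318. 243.] 1231 zt 0.086 rect c [ 0.78  -0.071] size [0.181 0.187] ang 12.8
scene [187. 257.] 116 zt 0.045 rect c [ 0.398 -0.356] size [0.043 0.049] ang 43.1
scene [209. 268.] 304 zt 0.066 rect c [ 0.51  -0.365] size [0.066 0.066] ang 32.7
scene [250. 287.] 704 zt 0.086 rect c [ 0.685 -0.366] size [0.089 0.094] ang 40.0
scene [175. 282.] 130 zt 0.046 rect c [ 0.446 -0.468] size [0.041 0.048] ang 43.9
```

View pics/c1.png

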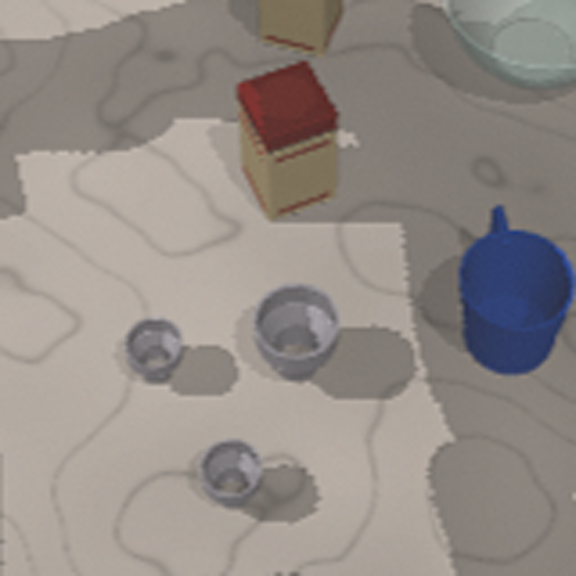

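The crop confirms the large funnel: 66 mm across, top at 66 mm, at (0.51,-0.365). The other two are only about 44 mm across. Next I separate the jar from the third tin.

```bash
python3 - <<'E'
from h import *
for f in ['side0','scene0']:
    P=cloud(f);p=load(f)[0].astype(int)
    reg=(P[...,0]>0.4)&(P[...,0]<0.65)&(P[...,1]>0.1)&(P[...,1]<0.5)
    red=reg&(p[...,0]>p[...,1]*1.8)&(P[...,2]>.1); t=P[red]
    print(f,'tin3',cv2.minAreaRect(t[:,:2].astype(np.float32)),np.nanmedian(t[:,2]),red.sum())
    j=reg&(P[...,2]>0.122)&(P[...,2]<.14)&(p[...,1]>p[...,0])
    t=P[j]; print('jar rim',j.sum(),cv2.minEnclosingCircle(t[:,:2].astype(np.float32)))
    j=reg&(P[...,2]>0.02)&(P[...,2]<.085)&(p[...,1]>p[...,0]*1.15)
    t=P[j]; print('jar body',j.sum(),np.nanpercentile(t,[1,50,99],axis=0).round(3).tolist())
    # circle fit body
    x,y=t[:,0],t[:,1];s=np.linalg.lstsq(np.c_[2*x,2*y,np.ones(len(x))],x*x+y*y,rcond=None)[0];print('fit',s[:2],np.sqrt(s[2]+s[0]**2+s[1]**2))
E
```

```text
side0 tin3 ((0.5104137659072876, 0.3738919496536255), (0.07188566029071808, 0.06173296272754669), 63.56916427612305) 0.12001601434266362 202
jar rim 86 ((0.5402772426605225, 0.20106658339500427), 0.031065169721841812)
jar body 302 [[0.498, 0.156, 0.022], [0.538, 0.166, 0.055], [0.582, 0.245, 0.084]]
fit [0.53979968 0.2024501 ] 0.042965933197305364
scene0 tin3 ((0.510388970375061, 0.3808189034461975), (0.057173099368810654, 0.06919447332620621), 62.33390808105469) 0.11910616273462082 75
jar rim 52 ((0.5414205193519592, 0.2018073946237564), 0.030288638547062874)
jar body 225 [[0.514, 0.156, 0.021], [0.562, 0.167, 0.052], [0.587, 0.203, 0.084]]
fit [0.54350558 0.19747801] 0.03877719384173198
```

Measured: jar (0.5405,0.2015), tins (0.528,-0.187, ~14°), (0.566,-0.004, ~64°), (0.51,0.376, ~63°). Moving above the funnel.

```bash
python3 -m pendant '[{"translation":[45,-14,8],"twist":[0,0,0],"grip":1},{"translation":[45,-14,8],"twist":[0,0,0],"grip":1},{"translation":[45,-14,8],"twist":[0,0,0],"grip":1},{"translation":[45,-14,8],"twist":[0,0,0],"grip":1},{"translation":[45,-14,8],"twist":[0,0,0],"grip":1},{"translation":[45,-14,8],"twist":[0,0,0],"grip":1},{"translation":[45,-14,8],"twist":[0,0,0],"grip":1},{"translation":[45,-14,8],"twist":[0,0,0],"grip":1},{"translation":[45,-14,8],"twist":[0,0,0],"grip":1},{"translation":[0,0,0],"twist":[0,0,0],"grip":1}]' 15
python3 - <<'E'
from h import *
import scipy.ndimage as nd
s=robot.read_state();print(s['tool_pos'],s['orientation'],s['force'])
snap('wrist','w1');P=cloud('w1');z=P[...,2]
m=(z>0.058)&(z<0.075)&(abs(P[...,0]-.51)<.06)&(abs(P[...,1]+.365)<.06); print(m.sum())
t=P[m][:,:2].astype(np.float32)
if len(t)>5: print(cv2.minEnclosingCircle(t), np.nanmax(z[m]))
print(totool([.51,-.365,.033]))
E
```

```text
t: 1.1
tool_pos: [0.516, -0.3541, 0.1375]
orientation: [-3.114, -0.366, 0.007]
force: [-0.9, -0.5, -0.3]
opening: 0.0929
[ 0.51601842 -0.35411317  0.1375131 ] [-3.11372877 -0.36595924  0.00681719] [-0.85806038 -0.51845994 -0.26766767]
1435
((0.508726179599762, -0.3646034002304077), 0.03420456871390343) 0.06747793351255621
[ -5.7   8.7 104.9]
```

View pics/w1.png

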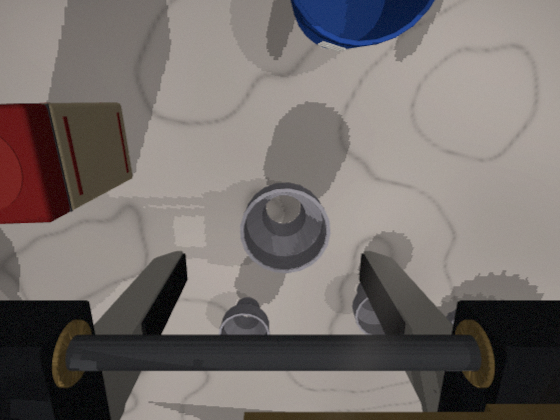

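The wrist view shows the target funnel centred at (286,228) between the jaws, with the small funnels at (245,320) and (375,310). It measures 68 mm across at (0.509,-0.365). Descending and gripping.

```bash
python3 -m pendant '[{"translation":[-3.5,4,30],"twist":[0,0,0],"grip":1},{"translation":[-3.5,4,30],"twist":[0,0,0],"grip":1},{"translation":[0,0,30],"twist":[0,0,0],"grip":1},{"translation":[0,0,12],"twist":[0,0,0],"grip":1},{"translation":[0,0,3],"twist":[0,0,0],"grip":1},{"translation":[0,0,0],"twist":[0,0,0],"grip":-1},{"translation":[0,0,0],"twist":[0,0,0],"grip":-1},{"translation":[0,0,0],"twist":[0,0,0],"grip":-1},{"translation":[0,0,0],"twist":[0,0,0],"grip":-1},{"translation":[0,0,0],"twist":[0,0,0],"grip":-1}]' 15
python3 - <<'E'
from h import *
s=robot.read_state();print(s['tool_pos'],s['orientation'],s['force'],s['opening'])
print(R.from_rotvec(s['orientation']).as_matrix().round(4))
E
```

```text
t: 2.15
tool_pos: [0.5077, -0.3719, 0.0375]
orientation: [3.118, 0.361, -0.002]
force: [0.0, 0.7, -0.5]
opening: 0.0649
[ 0.50768553 -0.37192848  0.03747894] [ 3.11778582e+00  3.61177882e-01 -1.50927153e-03] [ 0.00461173  0.68898686 -0.53323643] 0.06490103635190972
[[ 9.735e-01  2.286e-01 -6.000e-04]
 [ 2.286e-01 -9.735e-01 -3.000e-03]
 [-1.300e-03  2.800e-03 -1.000e+00]]
```

Gripped: opening 65 mm. Lifting and carrying.

```bash
python3 -m pendant '[{"translation":[0,0,-15],"twist":[0,0,0],"grip":-1},{"translation":[0,0,-30],"twist":[0,0,0],"grip":-1},{"translation":[0,0,-40],"twist":[0,0,0],"grip":-1},{"translation":[0,0,-40],"twist":[0,0,0],"grip":-1},{"translation":[0,-10,-30],"twist":[0,0,0],"grip":-1},{"translation":[8,-25,-10],"twist":[0,0,0],"grip":-1},{"translation":[12,-40,0],"twist":[0,0,0],"grip":-1},{"translation":[12,-40,0],"twist":[0,0,0],"grip":-1},{"translation":[12,-40,0],"twist":[0,0,0],"grip":-1},{"translation":[12,-40,0],"twist":[0,0,0],"grip":-1}]' 15
python3 -c "
from h import *
print(totool([.5405,.2015,.2]))"
```

```text
t: 3.15
tool_pos: [0.519, -0.1678, 0.2223]
orientation: [3.11, 0.349, 0.014]
force: [-0.6, 0.0, -1.0]
opening: 0.0653
[ 102.7 -355.6   18.6]
```

```bash
python3 -m pendant '[{"translation":[12,-42,2],"twist":[0,0,0],"grip":-1},{"translation":[12,-42,2],"twist":[0,0,0],"grip":-1},{"translation":[12,-42,2],"twist":[0,0,0],"grip":-1},{"translation":[12,-42,2],"twist":[0,0,0],"grip":-1},{"translation":[12,-42,2],"twist":[0,0,0],"grip":-1},{"translation":[12,-42,2],"twist":[0,0,0],"grip":-1},{"translation":[10,-35,2],"twist":[0,0,0],"grip":-1},{"translation":[8,-25,2],"twist":[0,0,0],"grip":-1},{"translation":[3,-10,0],"twist":[0,0,0],"grip":-1},{"translation":[0,0,0],"twist":[0,0,0],"grip":-1}]' 15
python3 -c "
from h import *
print(totool([.5405,.2015,.2]))"
```

```text
t: 4.15
tool_pos: [0.5383, 0.1864, 0.2182]
orientation: [3.108, 0.36, 0.043]
force: [0.2, -0.5, -0.6]
opening: 0.0649
[  5.1 -14.5  18.1]
```

```bash
python3 -m pendant '[{"translation":[3,-8,0],"twist":[0,0,0],"grip":-1},{"translation":[2,-6,0],"twist":[0,0,0],"grip":-1},{"translation":[0,0,0],"twist":[0,0,0],"grip":-1},{"translation":[0,0,0],"twist":[0,0,0],"grip":-1},{"translation":[0,0,0],"twist":[0,0,0],"grip":-1},{"translation":[0,0,0],"twist":[0,0,0],"grip":-1},{"translation":[0,0,0],"twist":[0,0,0],"grip":-1},{"translation":[0,0,0],"twist":[0,0,0],"grip":-1},{"translation":[0,0,0],"twist":[0,0,0],"grip":-1},{"translation":[0,0,0],"twist":[0,0,0],"grip":-1}]' 15
cat >> h.py <<'E'
def fix(yaw=None):
    "twist (tool axes) to make tool vertical, at yaw (tool x heading; default the present)"
    M=R.from_rotvec(robot.read_state()['orientation']).as_matrix()
    if yaw is None: yaw=np.arctan2(M[1,0],M[0,0])
    c,s=np.cos(yaw),np.sin(yaw); W=np.array([[c,s,0],[s,-c,0],[0,0,-1]])
    return R.from_matrix(M.T@W).as_rotvec().round(4),round(yaw,3)
E
python3 - <<'E'
from h import *
print(robot.read_state()['tool_pos'],robot.read_state()['force'],totool([.5405,.2015,.2]),fix())
snap('wrist','w2');snap('side','s2');snap('scene','n2')
a=load('w2')[0]
side=load('s2')[0][110:220,190:340]; sc=load('n2')[0][130:240,240:390]
b=np.hstack([cv2.resize(x,(400,294)) for x in (side,sc)])
cv2.imwrite('pics/m2.png',np.vstack([cv2.resize(a[60:],(400,258))[:, :],])[:,:,::-1]) if 0 else cv2.imwrite('pics/m2.png',np.vstack([b,np.hstack([cv2.resize(a,(400,300)),np.zeros((300,400,3),np.uint8)])])[:,:,::-1])
# funnel collar estimate in tool coords from wrist + side clouds
for f in ['w2','s2','n2']:
    P=cloud(f);z=P[...,2];tp=robot.read_state()['tool_pos'];
    m=(abs(P[...,0]-tp[0])<.045)&(abs(P[...,1]-tp[1])<.045)&(z>tp[2]+.005)&(z<tp[2]+.029)
    q=P[m]; print(f,m.sum(), (np.nanpercentile(q,[2,98],axis=0).round(4).tolist() if m.sum() else ''))
    m=(abs(P[...,0]-.54)<.05)&(abs(P[...,1]-.2015)<.05)&(z>.12)&(z<.138)
    q=P[m]; print('  rim',m.sum(), (np.nanpercentile(q,[2,98],axis=0).round(4).tolist() if m.sum() else ''))
E
```

```text
t: 5.15
tool_pos: [0.5412, 0.197, 0.2197]
orientation: [3.107, 0.351, 0.045]
force: [0.9, 0.7, -0.6]
opening: 0.0649
[0.54118707 0.1969767  0.2196685 ] [ 0.86148787  0.69472037 -0.61221328] [-0.2 -4.9 19.6] (array([ 0.0175, -0.0268, -0.0002]), np.float64(0.225))
w2 6897 [[0.5144, 0.1567, 0.2251], [0.5778, 0.2391, 0.2485]]
  rim 1154 [[0.5143, 0.1792, 0.1207], [0.5667, 0.2294, 0.1317]]
s2 113 [[0.5144, 0.1525, 0.2251], [0.5774, 0.224, 0.2481]]
  rim 95 [[0.5141, 0.1757, 0.1202], [0.5653, 0.23, 0.135]]
n2 103 [[0.5245, 0.1524, 0.2252], [0.5802, 0.2331, 0.2479]]
  rim 63 [[0.5178, 0.1768, 0.1205], [0.568, 0.2287, 0.133]]
```

View pics/m2.png

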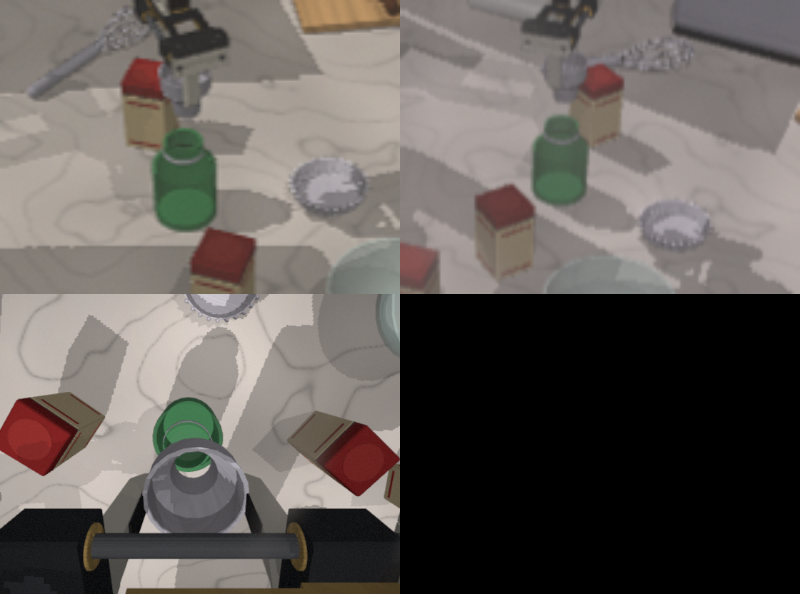

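The wrist view shows the funnel held upright at about (195,485), with the jar mouth just ahead at (187,440). The tool has tilted about 2°. I'll straighten it, lower it and measure the offset between funnel and rim.

```bash
python3 -m pendant '[{"translation":[0,-4,10],"twist":[0.01,-0.014,0],"grip":-1},{"translation":[0,-1,10],"twist":[0.0075,-0.013,0],"grip":-1},{"translation":[0,0,5],"twist":[0,0,0],"grip":-1},{"translation":[0,0,0],"twist":[0,0,0],"grip":-1},{"translation":[0,0,0],"twist":[0,0,0],"grip":-1},{"translation":[0,0,0],"twist":[0,0,0],"grip":-1},{"translation":[0,0,0],"twist":[0,0,0],"grip":-1},{"translation":[0,0,0],"twist":[0,0,0],"grip":-1},{"translation":[0,0,0],"twist":[0,0,0],"grip":-1},{"translation":[0,0,0],"twist":[0,0,0],"grip":-1}]' 15
cat > fit.py <<'E'
from h import *
from scipy.optimize import least_squares
def circ(q,r,c0):
    f=lambda c:np.hypot(q[:,0]-c[0],q[:,1]-c[1])-r
    return least_squares(f,c0,loss='soft_l1',f_scale=.001)
def both(f):
    s=robot.read_state();tp=s['tool_pos'];P=cloud(f);z=P[...,2]
    near=(abs(P[...,0]-tp[0])<.05)&(abs(P[...,1]-tp[1])<.05)
    q=P[near&(z>tp[2]+.005)&(z<tp[2]+.040)]
    # rim: inner wall + top of funnel collar
    top=np.nanpercentile(q[:,2],97); t=q[q[:,2]>top-.004]; 
    print('top z rel tcp',top-tp[2])
    a=circ(t,.0335,tp[:2]);print('funnel rim',a.x.round(4),np.abs(a.fun).mean().round(4),len(t))
    dist=np.hypot(P[...,0]-.5405,P[...,1]-.2015)
    for lo,hi,r in [(.124,.134,.026),(.108,.124,.0275),(.02,.085,.045)]:
        q=P[(dist<.055)&(z>lo)&(z<hi)]
        if len(q)>20:
            b=circ(q,r,[.5405,.2015]);print('jar',lo,b.x.round(4),np.abs(b.fun).mean().round(4),len(q))
E
python3 - <<'E'
from fit import *
s=robot.read_state();print(s['tool_pos'],s['force'],fix())
snap('wrist','w3');both('w3');both('s2');both('n2');both('side0');both('scene0')
E
```

```text
t: 6.3
tool_pos: [0.5403, 0.2023, 0.192]
orientation: [-3.12, -0.353, 0.005]
force: [-0.2, 0.5, -0.9]
opening: 0.0648
[0.54028521 0.20227023 0.19204811] [-0.23092346  0.53953918 -0.9265481 ] (array([-0.0016,  0.0031, -0.    ]), np.float64(0.225))
top z rel tcp 0.037706193049666104
funnel rim [0.5474 0.2036] 0.0049 794
jar 0.124 [0.5406 0.2031] 0.0017 845
jar 0.108 [0.5435 0.2038] 0.002 836
jar 0.02 [0.5435 0.2012] 0.0025 1311
top z rel tcp 0.039295385579093484
funnel rim [0.5454 0.1983] 0.0023 25
jar 0.124 [0.5389 0.202 ] 0.0025 65
jar 0.108 [0.5397 0.2021] 0.0028 91
jar 0.02 [0.5398 0.2048] 0.0018 309
top z rel tcp 0.039348582796811055
funnel rim [0.5458 0.1979] 0.0034 20
jar 0.124 [0.5425 0.2009] 0.0025 41
jar 0.108 [0.5427 0.2012] 0.0031 79
jar 0.02 [0.5405 0.2043] 0.0025 245
top z rel tcp nan
funnel rim [0.5403 0.2023] nan 0
jar 0.124 [0.54   0.2021] 0.0017 72
jar 0.108 [0.5392 0.2018] 0.0027 93
jar 0.02 [0.5398 0.2048] 0.0017 312
top z rel tcp nan
funnel rim [0.5403 0.2023] nan 0
jar 0.124 [0.5416 0.2019] 0.002 43
jar 0.108 [0.5418 0.2008] 0.0031 68
jar 0.02 [0.54   0.2043] 0.0023 245
  return np.nanmean(a, axis, out=out, keepdims=keepdims)
fit.py:13: RuntimeWarning: Mean of empty slice.
  a=circ(t,.0335,tp[:2]);print('funnel rim',a.x.round(4),np.abs(a.fun).mean().round(4),len(t))
  ret = ret.dtype.type(ret / rcount)
```

```bash
python3 - <<'E'
from fit import *
s=robot.read_state();tp=s['tool_pos'];M=R.from_rotvec(s['orientation']).as_matrix()
P=cloud('w3'); Q=(P-tp)@M*1000  # tool coords mm
for a,b in [(-29,-24),(-24,-18),(-18,-12)]:
    m=(abs(Q[...,1])<28)&(abs(Q[...,0])<45)&(Q[...,2]>a)&(Q[...,2]<b); q=Q[m]
    c=circ(q/1000,.0325,[0.003,0]); print(a,b,len(q),(c.x*1000).round(1),(abs(c.fun).mean()*1000).round(2), np.percentile(q[:,0],[1,99]).round(1))
J=(np.array([.5405,.2025,.13])-tp)@M*1000; print('jar mouth in tool',J.round(1))
im=cv2.imread('pics/w3.png'); 
cv2.imwrite('pics/c3.png',cv2.resize(im[120:400,160:400],None,fx=2.1,fy=2.1,interpolation=2))
p,d,T,c=load('w3'); W=np.linalg.inv(T); F=210/np.tan(np.radians(c[2])/2)
def pix(X):
    x=W@np.r_[X,1]; return (c[0]+F*x[0]/-x[2], c[1]-F*x[1]/-x[2])
for t in np.linspace(0,2*np.pi,8,endpoint=False):
    X=tp+M@np.array([2.6+34*np.cos(t),34*np.sin(t),-26.5])/1000; u,v=pix(X); print('pred rim',round((u-160)*2.1),round((v-120)*2.1))
E
```

```text
-29 -24 1082 [5.8 0.7] 0.9 [-24.6  38.2]
-24 -18 1242 [6.  0.9] 0.68 [-26.6  37.4]
-18 -12 1217 [5.9 0.4] 0.69 [-26.8  37.3]
jar mouth in tool [ 0.4 -0.1 62.1]
pred rim 235 201
pred rim 349 246
pred rim 389 348
pred rim 339 440
pred rim 235 477
pred rim 130 441
pred rim 80 348
pred rim 120 246
```

View pics/c3.png

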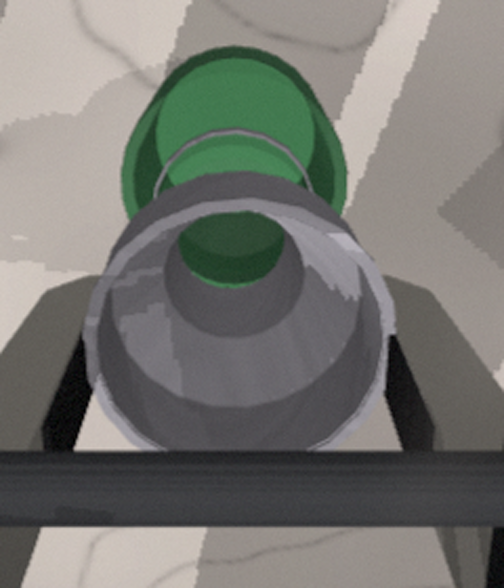

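The crop shows the funnel sitting slightly ahead of the tool centre, by about 3–4 mm in tool x, and the tilt is gone. I'll shift back about 3 mm and insert partway.

```bash
python3 -m pendant '[{"translation":[-2,-0.6,0],"twist":[0,0,0],"grip":-1},{"translation":[-1.3,0,0],"twist":[0,0,0],"grip":-1},{"translation":[0,0,0],"twist":[0,0,0],"grip":-1},{"translation":[0,0,8],"twist":[0,0,0],"grip":-1},{"translation":[0,0,8],"twist":[0,0,0],"grip":-1},{"translation":[0,0,8],"twist":[0,0,0],"grip":-1},{"translation":[0,0,5],"twist":[0,0,0],"grip":-1},{"translation":[0,0,3],"twist":[0,0,0],"grip":-1},{"translation":[0,0,0],"twist":[0,0,0],"grip":-1},{"translation":[0,0,0],"twist":[0,0,0],"grip":-1}]' 15
python3 - <<'E'
from fit import *
s=robot.read_state();print(s['tool_pos'],s['force'],s['wrist_torque'],fix(),totool([.5405,.2025,.1395]))
E
```

```text
t: 7.35
tool_pos: [0.5357, 0.2019, 0.1558]
orientation: [-3.121, -0.353, 0.008]
force: [1.0, 0.4, -0.5]
opening: 0.065
[0.53568791 0.20194135 0.15583212] [ 0.95502781  0.36060891 -0.52052775] [-0.06052855  0.03942561  0.03941917] (array([-0.0015,  0.0052, -0.    ]), np.float64(0.225)) [ 4.9  0.6 16.3]
```

```bash
python3 -m pendant '[{"translation":[1,0,0],"twist":[0,0.005,0],"grip":-1},{"translation":[0,0,2],"twist":[0,0,0],"grip":-1},{"translation":[0,0,2],"twist":[0,0,0],"grip":-1},{"translation":[0,0,2],"twist":[0,0,0],"grip":-1},{"translation":[0,0,2],"twist":[0,0,0],"grip":-1},{"translation":[0,0,2],"twist":[0,0,0],"grip":-1},{"translation":[0,0,1],"twist":[0,0,0],"grip":-1},{"translation":[0,0,0],"twist":[0,0,0],"grip":-1},{"translation":[0,0,0],"twist":[0,0,0],"grip":-1},{"translation":[0,0,0],"twist":[0,0,0],"grip":-1}]' 15
python3 - <<'E'
from fit import *
s=robot.read_state();print(s['tool_pos'],s['force'],s['wrist_torque'],fix(),totool([.5405,.2025,.1395]))
E
```

```text
t: 8.35
tool_pos: [0.5374, 0.2024, 0.145]
orientation: [-3.12, -0.353, -0.003]
force: [-0.2, 0.6, -1.2]
opening: 0.0651
[0.53737938 0.20240124 0.1450251 ] [-0.19929737  0.62656643 -1.22202932] [0.04368844 0.01412237 0.03516699] (array([-0.0016, -0.002 ,  0.    ]), np.float64(0.225)) [3.1 0.6 5.5]
```

```bash
python3 -m pendant '[{"translation":[0,0,1],"twist":[0,0,0],"grip":-1},{"translation":[0,0,1],"twist":[0,0,0],"grip":-1},{"translation":[0,0,1],"twist":[0,0,0],"grip":-1},{"translation":[0,0,1],"twist":[0,0,0],"grip":-1},{"translation":[0,0,0.5],"twist":[0,0,0],"grip":-1},{"translation":[0,0,0.5],"twist":[0,0,0],"grip":-1},{"translation":[0,0,0],"twist":[0,0,0],"grip":-1},{"translation":[0,0,0],"twist":[0,0,0],"grip":-1},{"translation":[0,0,0],"twist":[0,0,0],"grip":-1},{"translation":[0,0,0],"twist":[0,0,0],"grip":-1}]' 15
python3 - <<'E'
from fit import *
s=robot.read_state();print(s['tool_pos'],s['force'],s['wrist_torque'],totool([.5405,.2025,.1395]))
E
```

```text
t: 9.35
tool_pos: [0.5371, 0.2025, 0.1399]
orientation: [-3.12, -0.353, -0.002]
force: [-1.1, -0.4, -0.1]
opening: 0.065
[0.53709671 0.20254619 0.13993052] [-1.11904257 -0.38042256 -0.12627992] [ 0.00815183  0.15495528 -0.00301886] [3.3 0.8 0.4]
```

```bash
python3 -m pendant '[{"translation":[0,0,0.7],"twist":[0,0,0],"grip":-1},{"translation":[0,0,0.7],"twist":[0,0,0],"grip":-1},{"translation":[0,0,0],"twist":[0,0,0],"grip":0.6},{"translation":[0,0,0],"twist":[0,0,0],"grip":1},{"translation":[0,0,0],"twist":[0,0,0],"grip":1},{"translation":[0,0,0],"twist":[0,0,0],"grip":1},{"translation":[0,0,-15],"twist":[0,0,0],"grip":1},{"translation":[0,0,-40],"twist":[0,0,0],"grip":1},{"translation":[0,0,-40],"twist":[0,0,0],"grip":1},{"translation":[0,0,0],"twist":[0,0,0],"grip":1}]' 15
python3 - <<'E'
from fit import *
s=robot.read_state();print(s['tool_pos'],s['force'],s['wrist_torque'],fix(1.1),totool([.51,.376,.24]))
snap('wrist','w4');snap('side','s4');snap('scene','n4')
for f in ['w4','s4','n4']:
    P=cloud(f);z=P[...,2];m=(np.hypot(P[...,0]-.5405,P[...,1]-.2025)<.05)&(z>.14)&(z<.19)
    q=P[m];top=np.percentile(q[:,2],95);t=q[q[:,2]>top-.006].astype(np.float32)
    print(f,m.sum(),'top',top.round(4),cv2.minEnclosingCircle(t[:,:2]))
    p=load(f)[0].astype(int)
    red=(P[...,0]>.4)&(P[...,0]<.65)&(P[...,1]>.25)&(P[...,1]<.5)&(p[...,0]>p[...,1]*1.8)&(z>.1)
    if red.sum()>20: print('tin3',cv2.minAreaRect(P[red][:,:2].astype(np.float32)),red.sum())
s=load('s4')[0][110:220,200:340]
cv2.imwrite('pics/m4.png',np.hstack([cv2.resize(load('w4')[0],(400,300)),cv2.resize(s,(382,300))])[:,:,::-1])
E
```

```text
t: 10.35
tool_pos: [0.5367, 0.202, 0.2387]
orientation: [-3.12, -0.353, -0.002]
force: [0.3, 0.7, 0.7]
opening: 0.0927
[0.53673552 0.20200615 0.23872816] [0.25776994 0.69171421 0.72605722] [ 0.00549708 -0.09388882  0.02264151] (array([-0.0009, -0.0018, -0.8748]), 1.1) [  12.8 -175.6   -1. ]Traceback (most recent call last):
  File "<stdin>", line 7, in <module>
cv2.error: OpenCV(4.12.0) /io/opencv/modules/imgproc/src/shapedescr.cpp:201: error: (-215:Assertion failed) count >= 0 && (depth == CV_32F || depth == CV_32S) in function 'minEnclosingCircle'
```

```bash
python3 - <<'E'
from fit import *
for f in ['w4','s4','n4']:
    P=cloud(f);z=P[...,2];m=(np.hypot(P[...,0]-.5405,P[...,1]-.2025)<.05)&(z>.14)&(z<.19)
    q=P[m];top=np.percentile(q[:,2],95);t=q[q[:,2]>top-.006]
    print(f,m.sum(),'top',top.round(4),cv2.minEnclosingCircle(np.ascontiguousarray(t[:,:2],np.float32)))
    p=load(f)[0].astype(int)
    red=(P[...,0]>.4)&(P[...,0]<.65)&(P[...,1]>.25)&(P[...,1]<.5)&(p[...,0]>p[...,1]*1.8)&(z>.1)
    if red.sum()>20: print('tin3',cv2.minAreaRect(np.ascontiguousarray(P[red][:,:2],np.float32)),red.sum())
s=load('s4')[0][110:220,200:340]
cv2.imwrite('pics/m4.png',np.hstack([cv2.resize(load('w4')[0],(400,300)),cv2.resize(s,(382,300))])[:,:,::-1])
E
```

```text
w4 3199 top 0.1687 ((0.5392393469810486, 0.20297491550445557), 0.034149665385484695)
tin3 ((0.5122070908546448, 0.3336195945739746), (0.08557270467281342, 0.16993390023708344), 4.164721488952637) 6529
s4 226 top 0.1683 ((0.5398364067077637, 0.20377734303474426), 0.03775176405906677)
tin3 ((0.5117989778518677, 0.3750178813934326), (0.07260776311159134, 0.06281321495771408), 68.18749237060547) 206
n4 168 top 0.1672 ((0.5417941212654114, 0.20384041965007782), 0.03748507797718048)
tin3 ((0.5154174566268921, 0.37360119819641113), (0.05968676507472992, 0.0667264312505722), 62.17247772216797) 71
```

View pics/m4.png

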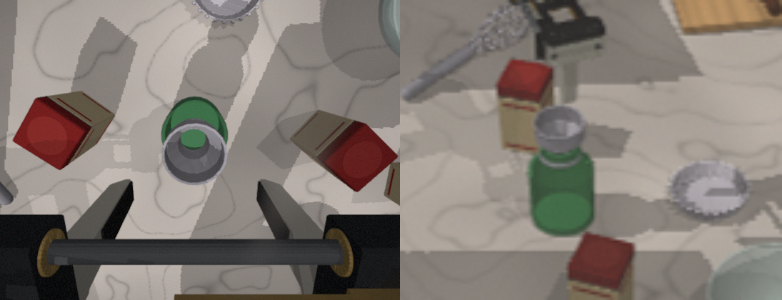

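The funnel is seated in the jar, upright and centred at (195,152); its top reads about 0.168 m, with 0.166 expected. Next, tins 3 and 2 from the same wrist image.

```bash
cat >> h.py <<'E'
def tins(f,minn=300):
    import scipy.ndimage as nd
    P=cloud(f);z=P[...,2];p=load(f)[0].astype(int)
    m=(p[...,0]>p[...,1]*1.9)&(z>.11)&(z<.135)
    l,n=nd.label(m)
    for k in range(1,n+1):
        q=P[l==k]
        if len(q)>minn:
            r=cv2.minAreaRect(np.ascontiguousarray(q[:,:2],np.float32)); print(f,len(q),np.round(r[0],4),np.round(r[1],4),round(r[2],1),'z',np.median(q[:,2]).round(3))
E
python3 - <<'E'
from h import *
tins('w4');tins('s4',100)
E
```

```text
w4 5969 [0.509  0.3758] [0.0652 0.0659] 65.6 z 0.12
w4 5447 [ 0.5648 -0.0018] [0.0672 0.065 ] 62.8 z 0.121
s4 182 [0.5118 0.375 ] [0.0726 0.0628] 68.2 z 0.121
s4 252 [ 0.5671 -0.0032] [0.0663 0.0612] 62.0 z 0.121
s4 357 [ 0.5266 -0.1881] [0.0665 0.0654] 12.5 z 0.12
```

```bash
python3 -m pendant '[{"translation":[3,-40,0],"twist":[0,0,0],"grip":1},{"translation":[3,-40,0],"twist":[0,0,0],"grip":1},{"translation":[3,-40,0],"twist":[0,0,0],"grip":1},{"translation":[3,-30,0],"twist":[0,0,0],"grip":1},{"translation":[0,0,0],"twist":[0,0,-0.15],"grip":1},{"translation":[0,0,0],"twist":[0,0,-0.15],"grip":1},{"translation":[0,0,0],"twist":[0,0,-0.15],"grip":1},{"translation":[0,0,0],"twist":[0,0,-0.15],"grip":1},{"translation":[0,0,0],"twist":[0,0,-0.15],"grip":1},{"translation":[0,0,0],"twist":[0,0,-0.1],"grip":1}]' 15
python3 - <<'E'
from h import *
print(totool([.509,.3758,.055]),fix(1.135))
E
```

```text
t: 11.5
tool_pos: [0.5024, 0.3515, 0.2119]
orientation: [-2.691, -1.611, 0.059]
force: [-0.3, -0.7, 0.1]
opening: 0.0927
[ 29.1  -2.  156.2] (array([-0.0239,  0.0291, -0.056 ]), 1.135)
```

```bash
python3 -m pendant '[{"translation":[15,-1,15],"twist":[-0.012,0.015,-0.028],"grip":1},{"translation":[14,-1,15],"twist":[-0.012,0.014,-0.028],"grip":1},{"translation":[0,0,5],"twist":[0,0,0],"grip":1},{"translation":[0,0,0],"twist":[0,0,0],"grip":1},{"translation":[0,0,0],"twist":[0,0,0],"grip":1},{"translation":[0,0,0],"twist":[0,0,0],"grip":1},{"translation":[0,0,0],"twist":[0,0,0],"grip":1},{"translation":[0,0,0],"twist":[0,0,0],"grip":1},{"translation":[0,0,0],"twist":[0,0,0],"grip":1},{"translation":[0,0,0],"twist":[0,0,0],"grip":1}]' 15
python3 - <<'E'
from h import *
print(totool([.509,.3758,.055]),fix(1.135))
snap('wrist','w5');tins('w5')
E
```

```text
t: 12.5
tool_pos: [0.5106, 0.3747, 0.1705]
orientation: [2.647, 1.691, -0.015]
force: [0.6, 0.0, -1.0]
opening: 0.0932
[  1.3  -1.4 115.5] (array([-0.0048,  0.0086,  0.002 ]), 1.135)
w5 8842 [0.509  0.3774] [0.0657 0.0651] 65.8 z 0.121
```

```bash
python3 -m pendant '[{"translation":[2,-1.8,20],"twist":[-0.005,0.008,0],"grip":1},{"translation":[0,0,30],"twist":[0,0,0],"grip":1},{"translation":[0,0,30],"twist":[0,0,0],"grip":1},{"translation":[0,0,22],"twist":[0,0,0],"grip":1},{"translation":[0,0,8],"twist":[0,0,0],"grip":1},{"translation":[0,0,0],"twist":[0,0,0],"grip":-1},{"translation":[0,0,0],"twist":[0,0,0],"grip":-1},{"translation":[0,0,0],"twist":[0,0,0],"grip":-1},{"translation":[0,0,0],"twist":[0,0,0],"grip":-1},{"translation":[0,0,0],"twist":[0,0,0],"grip":-1}]' 30
python3 - <<'E'
from h import *
print(totool([.509,.3758,.055]),fix(1.135)); print(robot.read_state())
E
```

```text
t: 13.55
tool_pos: [0.5138, 0.3801, 0.0648]
orientation: [2.647, 1.691, 0.018]
force: [-0.4, 0.5, -2.1]
opening: 0.0657
[-6.  -2.6  9.7] (array([ 0.0063, -0.0094,  0.002 ]), 1.135)
{'t': 13.55, 'q': array([ 5.56791665e-01,  3.39688496e-01,  1.53400008e+00, -1.40708124e-04,
        1.25653045e+00,  9.90656770e-01]), 'dq': array([ 0.00142344, -0.00909732, -0.00625281,  0.00239128,  0.0045207 ,
        0.00122782]), 'joint_torque': array([ 4.33566200e-02, -6.46449423e+01, -4.70631409e+01,  7.36780046e-02,
       -1.29883569e-01,  2.72638372e-04]), 'tool_pos': array([0.51384568, 0.38011327, 0.06481138]), 'orientation': array([2.64720428, 1.69112935, 0.01786036]), 'force': array([-0.39069327,  0.49818829, -2.13550396]), 'wrist_torque': array([-0.0669439 , -0.10722227,  0.00133625]), 'opening': 0.06565639297747508}
```

```bash
python3 -m pendant '[{"translation":[0,0,-8],"twist":[0,0,0],"grip":-1},{"translation":[0,0,-12],"twist":[0,0,0],"grip":-1},{"translation":[0,0,-12],"twist":[0,0,0],"grip":-1},{"translation":[0,0,-8],"twist":[0,0,0],"grip":-1},{"translation":[0,0,0],"twist":[0,0,0],"grip":-1},{"translation":[0,0,0],"twist":[0,0,0],"grip":-1},{"translation":[0,0,0],"twist":[0,0,0],"grip":-1},{"translation":[0,0,0],"twist":[0,0,0],"grip":-1},{"translation":[0,0,0],"twist":[0,0,0],"grip":-1},{"translation":[0,0,0],"twist":[0,0,0],"grip":-1}]' 30
cat >> h.py <<'E'
def weigh(n=12):
    F=[]
    for i in range(n):
        robot.read_camera('scene'); s=robot.read_state(); F.append(np.r_[s['force'],s['wrist_torque'],s['joint_torque'][1:3]])
    F=np.array(F); print('mean',F.mean(0).round(3),'sd',F.std(0).round(2)); print(s['t'],s['tool_pos'].round(4),s['opening'],fix())
E
python3 - <<'E'
from h import *
weigh()
E
```

```text
t: 14.55
tool_pos: [0.5137, 0.3798, 0.1093]
orientation: [2.647, 1.691, 0.02]
force: [-0.3, -0.1, -2.8]
opening: 0.0659
mean [ 4.3000e-02  1.6000e-01 -2.4430e+00 -3.3000e-02 -3.6000e-02  6.0000e-03
 -6.3731e+01 -4.8444e+01] sd [0.57 0.48 0.35 0.03 0.04 0.03 0.16 0.14]
15.15 [0.514  0.38   0.1099] 0.06583304694699951 (array([ 0.0076, -0.011 , -0.    ]), np.float64(1.137))
```

Tin 3 pulls 2.4 N. I'll put it back.

```bash
python3 -m pendant '[{"translation":[0,0,10],"twist":[0,0,0],"grip":-1},{"translation":[0,0,14],"twist":[0,0,0],"grip":-1},{"translation":[0,0,10],"twist":[0,0,0],"grip":-1},{"translation":[0,0,4],"twist":[0,0,0],"grip":-1},{"translation":[0,0,3],"twist":[0,0,0],"grip":-1},{"translation":[0,0,1],"twist":[0,0,0],"grip":-1},{"translation":[0,0,1],"twist":[0,0,0],"grip":-1},{"translation":[0,0,0.5],"twist":[0,0,0],"grip":-1},{"translation":[0,0,0],"twist":[0,0,0],"grip":-1},{"translation":[0,0,0],"twist":[0,0,0],"grip":-1}]' 30
python3 - <<'E'
from h import *
s=robot.read_state();print(s['tool_pos'],s['force'])
E
```

```text
t: 16.15
tool_pos: [0.5144, 0.3805, 0.0639]
orientation: [2.647, 1.692, 0.02]
force: [-0.1, -0.4, -1.9]
opening: 0.0662
[0.51436898 0.38053732 0.06387335] [-0.1256299  -0.36947111 -1.89276547]
```

```bash
python3 -m pendant '[{"translation":[0,0,0],"twist":[0,0,0],"grip":1},{"translation":[0,0,0],"twist":[0,0,0],"grip":1},{"translation":[0,0,0],"twist":[0,0,0],"grip":1},{"translation":[0,0,-20],"twist":[0,0,0],"grip":1},{"translation":[0,0,-35],"twist":[0,0,0],"grip":1},{"translation":[0,0,-35],"twist":[0,0,0],"grip":1},{"translation":[0,0,-25],"twist":[0.007,-0.011,0],"grip":1},{"translation":[0,0,-10],"twist":[0,0,0],"grip":1},{"translation":[0,0,0],"twist":[0,0,0],"grip":1},{"translation":[0,0,0],"twist":[0,0,0],"grip":1}]' 30
python3 - <<'E'
from h import *
weigh(8)
print(totool([.565,-.0025,.2]))
snap('wrist','w6');tins('w6')
E
```

```text
t: 17.15
tool_pos: [0.5129, 0.3795, 0.1921]
orientation: [2.647, 1.691, -0.001]
force: [0.6, -0.7, -0.3]
opening: 0.0928
mean [ 9.8000e-02  3.1000e-02  1.8200e-01 -3.3000e-02 -5.6000e-02  2.3000e-02
 -6.1933e+01 -4.9186e+01] sd [0.17 0.46 0.31 0.03 0.02 0.04 0.35 0.3 ]
17.55 [0.5127 0.3794 0.192 ] 0.09294276327626222 (array([-0.0006,  0.0013, -0.    ]), np.float64(1.137))
[-324.6  208.    -7.7]
w6 7452 [0.5129 0.3769] [0.0657 0.0649] 65.3 z 0.121
```

Empty reading is +0.2 N, so tin 3 weighs about 2.6 N, and it stands upright. On to tin 2, passing over the funnel with extra height.

```bash
python3 -m pendant '[{"translation":[-5,3,-30],"twist":[0,0,0],"grip":1},{"translation":[-37,23.5,-10],"twist":[0,0,0],"grip":1},{"translation":[-39,25,0],"twist":[0,0,0],"grip":1},{"translation":[-39,25,0],"twist":[0,0,0],"grip":1},{"translation":[-39,25,0],"twist":[0,0,0],"grip":1},{"translation":[-39,25,0],"twist":[0,0,0],"grip":1},{"translation":[-39,25,0],"twist":[0,0,0],"grip":1},{"translation":[-39,25,0],"twist":[0,0,0],"grip":1},{"translation":[-25,16,0],"twist":[0,0,0],"grip":1},{"translation":[-10,6,0],"twist":[0,0,0],"grip":1}]' 30
python3 - <<'E'
from h import *
print(totool([.565,-.0025,.055]),fix(1.096))
E
```

```text
t: 18.6
tool_pos: [0.5635, 0.0029, 0.2333]
orientation: [2.641, 1.698, -0.0]
force: [0.6, 0.4, -0.5]
opening: 0.0934
[ -4.1   3.4 178.3] (array([0.0016, 0.0011, 0.0472]), 1.096)
```

```bash
python3 -m pendant '[{"translation":[-2,2,25],"twist":[0,0,0.024],"grip":1},{"translation":[-1,1,25],"twist":[0,0,0.023],"grip":1},{"translation":[0,0,10],"twist":[0,0,0],"grip":1},{"translation":[0,0,0],"twist":[0,0,0],"grip":1},{"translation":[0,0,0],"twist":[0,0,0],"grip":1},{"translation":[0,0,0],"twist":[0,0,0],"grip":1},{"translation":[0,0,0],"twist":[0,0,0],"grip":1},{"translation":[0,0,0],"twist":[0,0,0],"grip":1},{"translation":[0,0,0],"twist":[0,0,0],"grip":1},{"translation":[0,0,0],"twist":[0,0,0],"grip":1}]' 30
python3 - <<'E'
from h import *
snap('wrist','w7');tins('w7')
print(totool([.565,-.0025,.06]),fix(1.096))
E
```

```text
t: 19.6
tool_pos: [0.5683, -0.0002, 0.1778]
orientation: [2.676, 1.634, 0.012]
force: [0.2, 0.3, 1.1]
opening: 0.0931
w7 8226 [ 0.5653 -0.0026] [0.0659 0.065 ] 63.2 z 0.121
w7 1550 [ 0.5384 -0.1615] [0.0367 0.0748] 62.2 z 0.12
[ -3.9  -3.  117.8] (array([ 0.0092, -0.0032,  0.0003]), 1.096)
```

```bash
python3 -m pendant '[{"translation":[-4,-2.5,20],"twist":[0.009,-0.003,0],"grip":1},{"translation":[0,0,30],"twist":[0,0,0],"grip":1},{"translation":[0,0,30],"twist":[0,0,0],"grip":1},{"translation":[0,0,22],"twist":[0,0,0],"grip":1},{"translation":[0,0,8],"twist":[0,0,0],"grip":1},{"translation":[0,0,0],"twist":[0,0,0],"grip":-1},{"translation":[0,0,0],"twist":[0,0,0],"grip":-1},{"translation":[0,0,0],"twist":[0,0,0],"grip":-1},{"translation":[0,0,0],"twist":[0,0,0],"grip":-1},{"translation":[0,0,0],"twist":[0,0,0],"grip":-1}]' 30
python3 - <<'E'
from h import *
s=robot.read_state();print(s['tool_pos'],s['force'],s['opening'],fix(1.096))
E
python3 -m pendant '[{"translation":[0,0,-8],"twist":[0,0,0],"grip":-1},{"translation":[0,0,-12],"twist":[0,0,0],"grip":-1},{"translation":[0,0,-12],"twist":[0,0,0],"grip":-1},{"translation":[0,0,-8],"twist":[0,0,0],"grip":-1},{"translation":[0,0,0],"twist":[0,0,0],"grip":-1},{"translation":[0,0,0],"twist":[0,0,0],"grip":-1},{"translation":[0,0,0],"twist":[0,0,0],"grip":-1},{"translation":[0,0,0],"twist":[0,0,0],"grip":-1},{"translation":[0,0,0],"twist":[0,0,0],"grip":-1},{"translation":[0,0,0],"twist":[0,0,0],"grip":-1}]' 30
python3 - <<'E'
from h import *
weigh()
E
```

```text
t: 20.65
tool_pos: [0.563, -0.0043, 0.0608]
orientation: [-2.682, -1.636, 0.002]
force: [0.2, 0.1, -7.2]
opening: 0.0657
[ 0.56302094 -0.0042563   0.06078091] [ 0.20560694  0.14871596 -7.18753517] 0.06568592855532968 (array([-0.0007,  0.0007, -0.0004]), 1.096)
t: 21.65
tool_pos: [0.5618, -0.0039, 0.1036]
orientation: [-2.68, -1.636, 0.004]
force: [0.0, -0.1, -5.4]
opening: 0.0654
mean [ 3.5000e-02  6.0000e-03 -5.8260e+00 -7.8000e-02 -5.4000e-02 -2.0000e-03
 -5.5699e+01 -4.9485e+01] sd [0.38 0.49 0.65 0.03 0.03 0.02 0.13 0.13]
22.25 [ 0.5621 -0.0039  0.1042] 0.06549762999489378 (array([-0.0022,  0.001 , -0.    ]), np.float64(1.096))
```

Tin 2 pulls 5.8 N (0.59 kg). No tin exceeds 0.61 kg and the heaviest leads by at least 0.17 kg, so the next can be at most 0.44 kg. Tin 2 must therefore be the heaviest, and tin 1 needn't be weighed. Raising it to 15 cm clearance.

```bash
python3 -m pendant '[{"translation":[0,0,-10],"twist":[0,0,0],"grip":-1},{"translation":[0,0,-20],"twist":[0,0,0],"grip":-1},{"translation":[0,0,-25],"twist":[0,0,0],"grip":-1},{"translation":[0,0,-25],"twist":[0,0,0],"grip":-1},{"translation":[0,0,-15],"twist":[0,0,0],"grip":-1},{"translation":[0,0,-6],"twist":[0,0,0],"grip":-1},{"translation":[0,0,0],"twist":[0,0,0],"grip":-1},{"translation":[0,0,0],"twist":[0,0,0],"grip":-1},{"translation":[0,0,0],"twist":[0,0,0],"grip":-1},{"translation":[0,0,0],"twist":[0,0,0],"grip":-1}]' 30
python3 - <<'E'
from h import *
weigh(6); snap('side','s8');snap('scene','n8')
cv2.imwrite('pics/m8.png',np.hstack([cv2.resize(load('s8')[0][90:300,180:380],(400,420)),cv2.resize(load('n8')[0][110:320,190:390],(400,420))])[:,:,::-1])
E
```

```text
t: 23.25
tool_pos: [0.5609, -0.0038, 0.2101]
orientation: [-2.679, -1.635, 0.006]
force: [-0.0, -0.1, -6.3]
opening: 0.066
mean [-2.6000e-02 -3.2200e-01 -5.3130e+00 -5.9000e-02 -4.3000e-02 -1.3000e-02
 -5.4278e+01 -5.2408e+01] sd [0.37 0.57 0.26 0.03 0.04 0.03 0.37 0.37]
23.55 [ 0.5614 -0.0038  0.2109] 0.06603029274425966 (array([-0.0033,  0.0015, -0.    ]), np.float64(1.096))
```

View pics/m8.png

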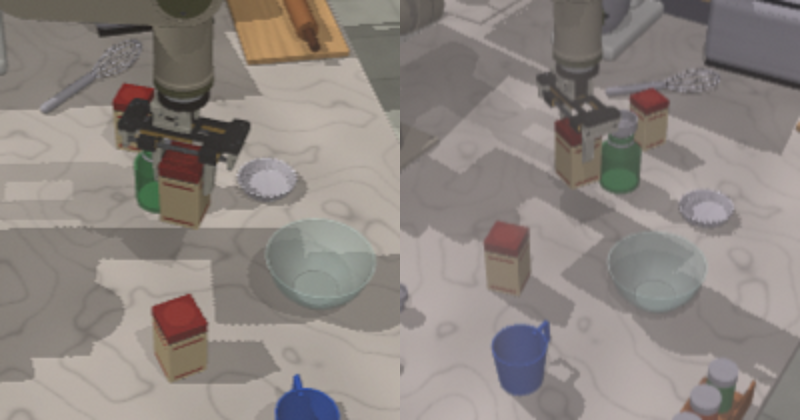

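The picture shows tin 2 held upright and clear of the counter at (183,190). The funnel sits in the jar at (622,125) in the right half, and the other two tins stand upright. Handing in.

```bash
python3 -c "
from h import *
s=robot.read_state();print(s['tool_pos'],s['opening'],abs(s['dq']).max());print(robot.close_job())"
```

```text
[ 0.56149094 -0.00380884  0.21116068] 0.06589501831987679 0.00294616708119736
the job is handed in; nothing more can be done
None
```

The funnel is in the jar, and I handed the job in at about 24 s while holding up the middle tin, which I judge to be the heaviest.

**Funnel:** I set the 66 mm funnel into the jar neck and let go of it. Its rim then read about 0.168 m high, against 0.166 m expected with a camera bias of 1–3 mm. It is upright and centred, and the jar did not measurably move.

**Tins:** I weighed only two of the three.
- **Far tin:** it pulled about 2.6 N (0.27 kg) after taring, and I put it back upright.
- **Middle tin:** it pulled 5.8 N at first and 5.3 N after the final lift, so about 0.54–0.59 kg. I did not tare these readings separately, and the two differ by 0.5 N.
- **Third tin:** I did not lift it. With the 0.61 kg limit and the 0.17 kg lead, any tin other than the heaviest weighs at most 0.44 kg, so even the lower middle-tin reading makes it the heaviest.

**Last checks:** the middle tin is upright and still, with about 15 cm of clearance (150 mm by tool height) and a tilt under 0.3°. The other two tins stand upright, and the bowl, cup and near tart tin in the last picture look untouched. No check failed.

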